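# Press the sample cassette down and slide it home under the leaf spring

## Task

Load the white sample cassette into the reading stage: press its low rear ledge down hard against the spring bed with closed fingertips and, keeping it pressed, slide it forward under the bridge and its leaf spring until it meets the end stop. Then let go and move clear; the cassette must stay fully home, held down by the bridge. Do not grasp or lift the cassette, and leave the things standing around alone.

Things in the scene. Friction and masses are not known exactly. Their poses are not given: they have to be found in the camera images.
- dock: Reading stage, fixed (position and yaw vary): aluminium base 236 x 112 x 8 mm. Origin: on the worktop under its centre; +x is the sliding direction, towards the end stop (away from the robot, turned up to about 30 degrees), y across, z up. Two dark rails along x, 80 mm apart inside, tops 30 mm above the worktop, guide the cassette.
- dock_bridge (a point): Middle of the lower front edge of the aluminium bridge that crosses the channel (dock x = 55, y = 0, z = 38 mm). The bridge is 20 mm long in x; its top is 49 mm above the worktop (screw heads 51 mm). Axes as the dock's.
- dock_stop (a point): Middle of the end stop's face (dock x = 105, y = 0, z = 26 mm), 94 mm wide, top 44 mm above the worktop. Axes as the dock's.
- bed (a joint): Grey spring bed, 212 x 78 mm, under the cassette; m pressed down: 0 = up (surface 25 mm above the worktop), 0.012 = bottom stop. Pushes up with about 5 N at the top, 12 N at the bottom. The cassette enters under the bridge only with the bed over 0.007 down; 0.009 to 0.011 is comfortable. Cassette home and let go: stays about 0.007 down.
- leaf (a joint): Steel leaf spring, 44 mm wide, hinged at the rear of the bridge and reaching 28 mm further in the sliding direction; value in rad: 0 = hanging (lowest line about 34 mm above the worktop), about 0.15 to 0.2 when lifted by the cassette under it; it presses down with some 3 N.
- cassette: Loose white cassette, 120 mm long (x), 76 mm wide (y), about 0.14 kg, on the bed between the rails. Origin: centre of its underside; axes as the dock's. Front part (x = -12 to 60 mm) 20 mm thick with a glass window; rear part (x = -60 to -12) a ledge 8 mm thick. Starts with its front 10 to 40 mm short of the bridge, 7 mm too high to enter. Home: front on the end stop, origin at dock x = 45 mm.
- cassette_ledge (a point): Middle of the top of the cassette's low rear ledge (48 x 76 mm, fine grey grip lines), 36 mm behind its origin and 8 mm above its underside. The 12 mm high step up to the thick front part is 24 mm ahead of this point and faces backwards: fingertips can push on it.
- timer: Bystander: white bench timer, 64 x 64 x 19 mm, lying to the left of the stage. Origin: centre of its underside.
- spanner: Bystander: small steel spanner, 162 x 28 x 8 mm, lying to the right of the stage. Origin: centre of its underside.
- usb_stick: Bystander: blue memory stick, 51 x 18 x 8 mm, lying to the left of the stage's far end. Origin: centre of its underside.
- beaker: Bystander: empty glass beaker, 52 mm wide, 70 mm high, standing to the left. Origin: centre of its underside.
Things that resemble listed ones, but are neither listed nor needed, are in the scene too. Of the things that look like the cassette, the larger one is meant.

How it is judged:
By the outcome, as a careful person would: the job done as asked, in the order asked, and still so for the second after the job is handed in, with the robot touching nothing.
It also fails if it takes over 48 s, if anything falls off the work surface, if the arm or the gripper's body presses on something with over 40 N, if the wrist force passes 120 N, or if a joint passes its speed limit or range.

## Robot

A 6-joint arm with a two-finger parallel gripper is mounted at the origin on a cart in front of the work surface, level with it; the furniture and walls round the work are solid. World frame = base frame: x ahead of the robot, y to its left, z up, the work surface at z = 0. Lengths are in m, angles in rad, forces in N, time in s.
With the tool pointing down it reaches from about 0.4 to 0.825 m from the base axis. Payload 7 kg.
Tool frame: the origin (TCP) lies at the very end of the fingers, on their centre line; the grasp point (between the pads) lies 19 mm behind it; z points along the fingers, y is the line along which they close (so a half turn about z gives the same grasp; the last joint's range is limited). The gripper opens to 88 mm and grips with 3 to 60 N. Pads are 19 mm wide; open, the fingers measure 130 mm over their backs; the gripper's body (78 mm by 193 mm) begins 47 mm behind the grasp point.
Start: joints at [-0.957, 0.359, 0.012, 0, -1.224, -0.288], TCP at [0.216, -0.639, 0.202] pointing down, gripper open.
Joint ranges: [-3.07, 3.07], [-1.43, 2.12], [-1.02, 1.25], [-3.03, 1.67], [-3.05, -0], [-3.03, 3.03]. Speed limits (rad/s): [2.39, 2.39, 3.01, 3.14, 3.14, 3.14].

## Interface

Orientations are given as [roll, pitch, yaw] about the fixed x, y, z axes, in that order (R = Rz(yaw) Ry(pitch) Rx(roll)).
In Python, from station import arm gives the robot as it stands.
- The arm moves only by the tool step_arm, never from a script. Its argument "rows" is a list of rows, each a list of 5 numbers: the shift along the world's x, y, z in m, then the turn about the world's z in rad, then the finger opening in m, from 0 to 0.0876. In form: [[x, y, z, spin, gripper], ...]. A call has 1 to 20 rows; each row is the pose to reach, as a shift and turn from the pose commanded when the call began; what a row does not reach only later rows make up. A row lasts 1/10 s, in which the tool goes at most 50 mm and 8.59 degrees, less where a joint would pass 70% of its speed; a pose out of reach is approached as far as the arm can. A call with a gripper value outside its range is refused whole. The fingers move at their own pace and stop on an object; "newtons" is the grip in N (left out, the last holds). Time passes only in rows, so rows that repeat a pose let the fingers close. It gives the time, the measured TCP pose, the force, the opening and the grip force at its end, in the units of the state.
- arm.get_state(): the state, without advancing time (a new reading comes with each control period).
- arm.grab_frame(name): name is "scene" or "top" or "wrist"; returns a dict with "color" (420x560x3 uint8, blue, green, red), "vfov" (degrees; the focal length in pixels is half the picture's height over the tangent of half this angle, whatever the lens; pixels are square), "cx", "cy" (the principal point, pixels), "rvec" (rotation vector, rad) and "tvec" (3), from world to camera coordinates, as OpenCV has them. Camera axes: x right, y down, z forward; pixel columns grow to the right and rows downward; lengths in m; the calibration is good to about 2 mm. The wrist camera is an equidistant fisheye: a pixel r from the principal point sees the ray r / f radians off the axis. A picture is of the moment at which its call begins. There is no depth.
- arm.job_done(): hands the job in; it is judged then, once.
The state is a dict: "t": time; "q": joint angles; "qd": joint speeds; "joint_efforts": joint torques, N m; "eef_pos": TCP position; "ee_rot": TCP orientation; "force": force on the tool from outside, world axes, zero at the start; "moment": the same for the moment, N m; "width": finger opening in m; "gripper_force": force on a finger pad.
Only numpy, scipy, OpenCV 4.12 (cv2) and the standard library are available. Lean on these libraries where they do the work, as an engineer would, in place of code of your own. Each camera call takes 0.05 s, during which the arm holds its last target. There are 200 camera calls.

## Working session

There is one attempt and no reset: what is moved stays moved. The work goes in short steps, Python scripts to look and compute and a tool call to move; the robot and the scene stay as the last step left them, time stands still between calls to the robot, and variables do not carry over. Pictures are saved under pics/ and viewed, at most 10 in all, crops included, and the job is handed in when it is done.

Besides the shell and the picture viewer there is one more tool, called after "Emit:" as name([rows], argument=value, ...), one row to a line, values as JSON. step_arm: Moves the arm, as the interface text tells. Its arguments: {"type":"object","properties":{"rows":{"type":"array"},"newtons":{"type":"number"}},"required":["rows"]}

```bash
mkdir -p pics; cat > h.py <<'E'
import numpy as np, cv2
from station import arm
def grab(n):
    f=arm.grab_frame(n); np.save
    import pickle; pickle.dump(f,open(f'pics/{n}.pkl','wb')); return f
def load(n):
    import pickle; return pickle.load(open(f'pics/{n}.pkl','rb'))
def ray(f,uv):
    h=f['color'].shape[0]; F=h/2/np.tan(np.radians(f['vfov'])/2)
    R=cv2.Rodrigues(np.array(f['rvec'],float))[0]; t=np.array(f['tvec'],float).ravel()
    d=np.array([(uv[0]-f['cx'])/F,(uv[1]-f['cy'])/F,1.]); return -R.T@t, R.T@d
def onz(f,uv,z):
    c,d=ray(f,uv); return c+d*(z-c[2])/d[2]
def proj(f,p):
    h=f['color'].shape[0]; F=h/2/np.tan(np.radians(f['vfov'])/2)
    R=cv2.Rodrigues(np.array(f['rvec'],float))[0]; q=R@np.array(p,float)+np.array(f['tvec'],float).ravel()
    return np.array([f['cx']+F*q[0]/q[2],f['cy']+F*q[1]/q[2]])
E
python3 - <<'E'
from h import *
a=grab('top');b=grab('scene')
for n,f in(('top',a),('scene',b)):
    cv2.imwrite(f'pics/{n}1.png',cv2.resize(f['color'],(784,588),interpolation=cv2.INTER_CUBIC))
    print(n,f['vfov'],f['cx'],f['cy'],ray(f,(280,210)))
E
```

```text
top 45.79657854722322 280.16804188024014 207.7141820128274 (array([0.5173689 , 0.11875181, 1.01534484]), array([ 0.04894734,  0.00284232, -0.99880795]))
scene 54.07280544898739 277.08488235240657 211.84343883975745 (array([-0.04672603,  0.61726921,  0.56641553]), array([ 0.63993986, -0.54238968, -0.54439018]))
```

View pics/top1.png

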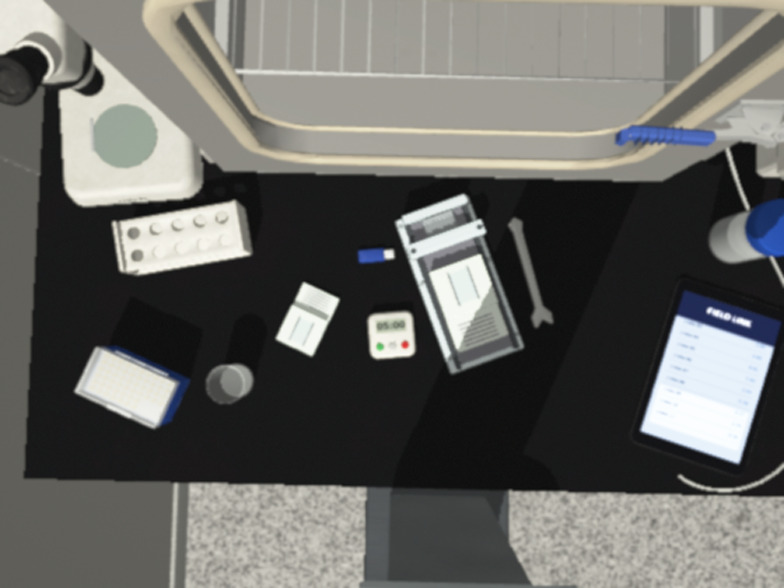

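View pics/scene1.png

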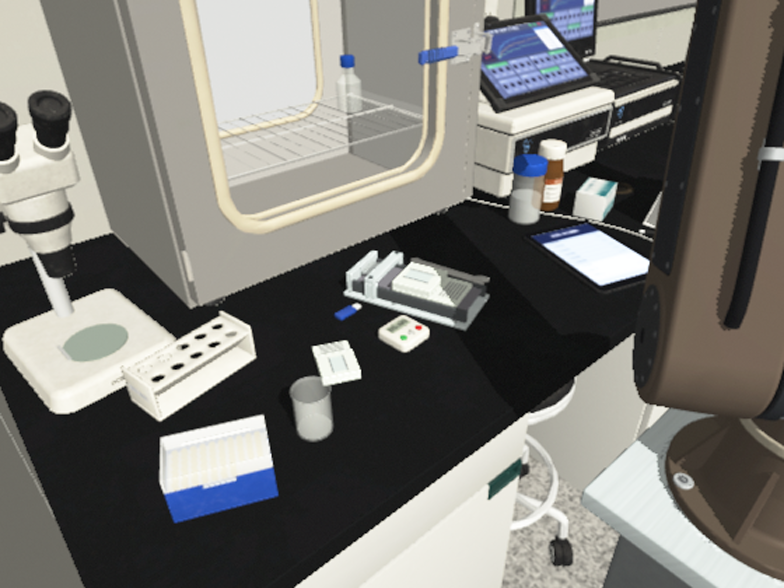

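The top view shows two cassette-like things: the one on the stage at about (465,300), and a smaller one on the bench at about (307,319). The one on the stage is larger, sits between the rails and has grip lines, so it fits the description. Next I'll confirm it in an enlarged crop.

```bash
python3 - <<'E'
from h import *
f=load('top'); x0,y0=270,130
c=f['color'][y0:y0+145,x0:x0+130]
c=cv2.resize(c,None,fx=4,fy=4,interpolation=cv2.INTER_CUBIC)
c=cv2.convertScaleAbs(c,alpha=1.0); c=(255*(c/255.)**0.6).astype('uint8')
cv2.imwrite('pics/crop1.png',c)
E
```

```text
(no output)
```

View pics/crop1.png

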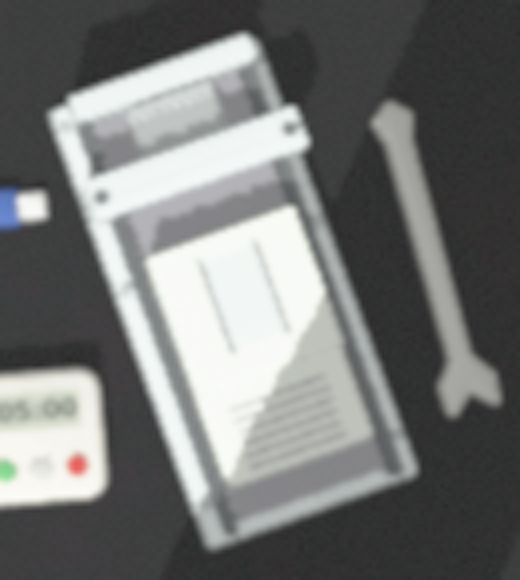

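The crop confirms it: the large cassette lies between the rails, with its thick windowed front towards the bridge and its grip lines and ledge at the rear. Crop corners: base rear (211,549) and (417,474), front-left (50,112). Cassette front edge (147,257) to (297,205), rear edge (222,488) to (370,437). Bridge front edge (103,218) to (310,146).

```bash
python3 - <<'E'
from h import *
f=load('top')
P=lambda u,v,z: onz(f,(270+(u+.5)/4-.5,130+(v+.5)/4-.5),z)[:2]
D={'baseRL':(211,549,.008),'baseRR':(417,474,.008),'baseFL':(50,112,.008),'brL':(103,218,.049),'brR':(310,146,.049),'brL2':(88,183,.049),'brR2':(297,105,.049),
'cFL':(147,257,.045),'cFR':(297,205,.045),'cRL':(222,488,.033),'cRR':(370,437,.033)}
W={k:P(*v) for k,v in D.items()}
for k,v in W.items(): print(k,v.round(4))
ang=lambda a,b:np.degrees(np.arctan2(*(W[b]-W[a])[::-1]))
print('yaw',ang('baseRL','baseFL'),[ang(a,b)+90 for a,b in(('baseRL','baseRR'),('brL','brR'),('brL2','brR2'),('cFL','cFR'),('cRL','cRR'))])
y=np.arctan2(*((W['cFL']+W['cFR'])/2-(W['cRL']+W['cRR'])/2)[::-1]);print('cass long',np.degrees(y))
print([np.linalg.norm(W[a]-W[b]) for a,b in(('baseRL','baseRR'),('baseRL','baseFL'),('cFL','cFR'),('cRL','cRR'),('cFL','cRL'))])
for yaw in (ang('baseRL','baseFL'),np.degrees(y)):
  t=np.radians(yaw);ex=np.array([np.cos(t),np.sin(t)]);ey=np.array([-ex[1],ex[0]])
  o=[(W['baseRL']+W['baseRR'])/2+.118*ex,(W['brL']+W['brR'])/2-.055*ex,(W['brL2']+W['brR2'])/2-.075*ex]
  cs=[(W['cFL']+W['cFR'])/2-.06*ex,(W['cRL']+W['cRR'])/2+.06*ex]
  print(yaw,'dock',np.round(o,4).tolist(),'cass',np.round(cs,4).tolist())
  print('cass in dock', [((c-np.mean(o,0))@ex,(c-np.mean(o,0))@ey) for c in cs])
s=arm.get_state();print(s['eef_pos'],s['ee_rot'],s['t'],s['force'])
E
```

```text
baseRL [0.4539 0.0336]
baseRR [ 0.494  -0.0697]
baseFL [0.6738 0.1198]
brL [0.616  0.0927]
brR [ 0.6536 -0.0077]
brL2 [0.6329 0.1004]
brR2 [ 0.6736 -0.001 ]
cFL [0.5977 0.0706]
cFR [ 0.6249 -0.0023]
cRL [0.4855 0.0308]
cRR [ 0.5123 -0.0416]
yaw 21.414190589281098 [np.float64(21.21992759465884), np.float64(20.562120138668973), np.float64(21.870991003090765), np.float64(20.478578013365407), np.float64(20.259671177282073)]
cass long 19.395031858729112
[np.float64(0.11078323984560827), np.float64(0.2361340649188669), np.float64(0.07786985410389127), np.float64(0.07723942546344642), np.float64(0.11904029627951786)]
21.414190589281098 dock [[0.5839, 0.025], [0.5836, 0.0224], [0.5835, 0.0223]] cass [[0.5555, 0.0123], [0.5548, 0.0165]]
cass in dock [(np.float64(-0.030228857728900577), np.float64(5.9585585657107655e-05)), (np.float64(-0.029348228031375077), np.float64(0.0042592061819654425))]
19.395031858729112 dock [[0.5853, 0.0211], [0.5829, 0.0242], [0.5825, 0.0248]] cass [[0.5547, 0.0142], [0.5555, 0.0145]]
cass in dock [(np.float64(-0.030246958415406224), np.float64(0.0009675606138364511)), (np.float64(-0.02944033572476432), np.float64(0.0009675606138364762))]
[ 0.21583564 -0.63906977  0.20130179] [ 3.14006866e+00 -1.92671228e-04 -2.81594320e+00] 0.1 [ 1.0161452  -0.43800784  0.45443433]
```

Emit:
step_arm([
  [0.008, 0.016, 0, 0, 0],
  [0.022, 0.046, 0, 0.005, 0],
  [0.04, 0.083, 0, 0.01, 0],
  [0.06, 0.124, 0, 0.01, 0],
  [0.08, 0.165, 0, 0.015, 0],
  [0.1, 0.206, 0, 0.015, 0],
  [0.12, 0.248, 0, 0.02, 0],
  [0.14, 0.29, 0, 0.02, 0],
  [0.16, 0.332, 0, 0.025, 0],
  [0.18, 0.374, 0, 0.03, 0],
  [0.2, 0.416, 0, 0.03, 0],
  [0.22, 0.457, 0, 0.03, 0],
  [0.24, 0.498, -0.01, 0.03, 0],
  [0.26, 0.54, -0.02, 0.03, 0],
  [0.278, 0.578, -0.04, 0.03, 0],
  [0.292, 0.608, -0.06, 0.03, 0],
  [0.302, 0.628, -0.08, 0.03, 0],
  [0.308, 0.64, -0.09, 0.03, 0],
  [0.308, 0.64, -0.1, 0.03, 0],
  [0.308, 0.64, -0.1, 0.03, 0],
])

```text
t: 2.1
eef_pos: [0.5228, 0.0001, 0.1011]
ee_rot: [3.141, -0.002, -2.786]
force: [-0.4, 0.6, -0.1]
width: 0.0005
gripper_force: 0.0
```

```bash
python3 - <<'E'
from h import *
s=arm.get_state();print(s['eef_pos'],s['ee_rot'],s['t'],s['force'],s['width'])
b=grab('scene'); p=np.array(s['eef_pos']);print('tcp px',proj(b,p))
a=grab('wrist')
cc=b['color'][160:260,220:370]; cc=cv2.resize(cc,(600,400),interpolation=cv2.INTER_CUBIC)
cv2.imwrite('pics/s2.png',cc); cv2.imwrite('pics/w2.png',a['color'])
E
```

```text
[5.22751663e-01 1.13302407e-04 1.01062365e-01] [ 3.14135764e+00 -2.44260272e-03 -2.78568562e+00] 2.1 [-0.43276882  0.60951066 -0.07366762] 0.0005325985547419984
tcp px [323.98190218 181.97157094]
```

View pics/s2.png

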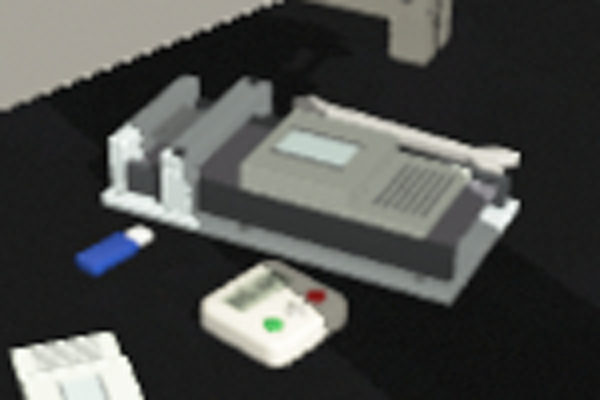

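View pics/w2.png

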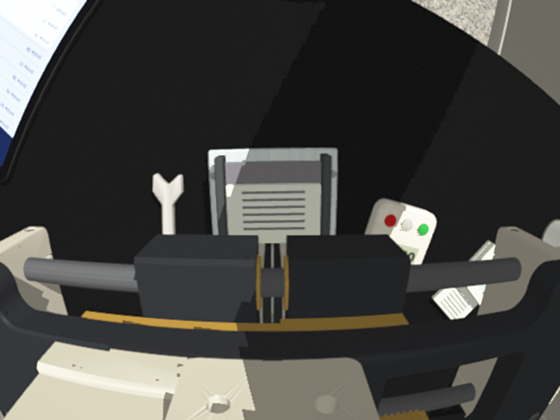

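The scene crop shows the cassette on the stage, with its ledge and grip lines near crop (420,190) and its rear-left corner near (425,232). The wrist view shows the closed fingertips at (272,242), over the ledge and central between the rails. I'll cross-check the top-view estimate against the scene view.

```bash
python3 - <<'E'
from h import *
b=load('scene'); t=np.radians(20.5);ex=np.array([np.cos(t),np.sin(t)]);ey=np.array([-ex[1],ex[0]])
o=np.array([.5837,.0232])
for n,x,y,z in(('rearL',-.09,.038,.033),('rearR',-.09,-.038,.033),('frontL',.03,.038,.045),('frontR',.03,-.038,.045),('dockRL',-.118,.056,.008),('stepL',-.042,.038,.045)):
    print(n,(proj(b,[*(o+x*ex+y*ey),z])-[220,160])*4)
d=np.array([.5228,.0001])-o;print('tcp in dock',d@ex,d@ey)
E
```

```text
rearL [423.24763326 229.47726779]
rearR [473.05363272 167.91281847]
frontL [240.84791841 161.17985567]
frontR [298.20545185 105.74365663]
dockRL [453.72210876 294.17689147]
stepL [348.63293061 191.12086962]
tcp in dock -0.06513312683232106 -0.0003094980529364317
```

Emit:
step_arm([
  [0, 0, -0.01, 0, 0],
  [0, 0, -0.03, 0, 0],
  [0, 0, -0.05, 0, 0],
  [0, 0, -0.06, 0, 0],
  [0, 0, -0.065, 0, 0],
  [0, 0, -0.068, 0, 0],
  [0, 0, -0.07, 0, 0],
  [0, 0, -0.072, 0, 0],
  [0, 0, -0.074, 0, 0],
  [0, 0, -0.074, 0, 0],
  [0, 0, -0.074, 0, 0],
])

```text
t: 3.3
eef_pos: [0.5241, 0.0006, 0.0283]
ee_rot: [-3.142, 0.0, -2.786]
force: [0.3, 0.0, -0.2]
width: 0.0004
gripper_force: 0.0
```

```bash
python3 - <<'E'
from h import *
s=arm.get_state();print(s['eef_pos'],s['force'],s['joint_efforts'])
b=grab('scene')
cc=b['color'][140:260,200:360]; cc=cv2.resize(cc,(800,600),interpolation=cv2.INTER_CUBIC)
cc=(255*(cc/255.)**0.6).astype('uint8')
cv2.imwrite('pics/s3.png',cc);print((proj(b,s['eef_pos'])-[200,140])*5)
E
```

```text
[0.52410749 0.00056691 0.02833809] [ 0.29523557  0.02445075 -0.24085948] [-8.39674874e-03 -4.48795152e+01  2.08067375e+01  4.95142490e+00
 -7.23092328e-02 -3.92643119e-05]
[610.17781937 341.30610014]
```

View pics/s3.png

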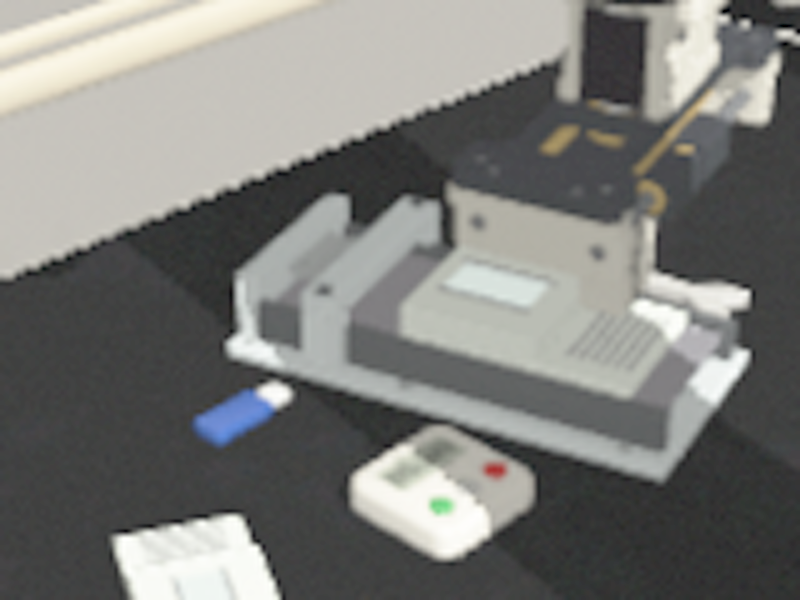

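The scene crop shows the grip lines still fully visible at (570-660, 310-370), right where the tip projects (610,341). I'll work out which gripper part is which before going on.

```bash
python3 - <<'E'
from h import *
b=load('scene'); s=arm.get_state();p=np.array(s['eef_pos']);t=s['ee_rot'][2]+np.pi
ex=np.array([np.cos(t),np.sin(t)]);ey=np.array([-ex[1],ex[0]])
for n,x,y,z in [(f'body{i}{j}',i*.039,j*.0965,.066) for i in(-1,1) for j in(-1,1)]+[(f'fing{i}{j}{k}',i*.0095,j*.021,k) for i in(-1,1) for j in(-1,1) for k in (0,.04)]:
    print(n,((proj(b,[*(p[:2]+x*ex+y*ey),p[2]+z])-[200,140])*5).round(0))
w=grab('wrist')
print(ray(w,(280,210)),s['t'])
# tcp and ledge in fisheye
def pf(f,P):
    F=f['color'].shape[0]/2/np.tan(np.radians(f['vfov'])/2)
    q=cv2.Rodrigues(np.array(f['rvec'],float))[0]@np.array(P)+np.array(f['tvec']).ravel()
    r=np.hypot(q[0],q[1]);th=np.arctan2(r,q[2]);return f['cx']+F*th*q[0]/r,f['cy']+F*th*q[1]/r
print('tcp wrist px',pf(w,p))
o=np.array([.5837,.0232])
for n,x,y,z in(('rearL',-.09,.038,.033),('rearR',-.09,-.038,.033),('stepL',-.042,.038,.033)): print(n,pf(w,[*(o+x*ex+y*ey),z]))
cv2.imwrite('pics/w3.png',w['color'][120:330,130:410].repeat(2,0).repeat(2,1))
E
```

```text
body-1-1 [769. 154.]
body-11 [608. 342.]
body1-1 [623. 121.]
body11 [445. 298.]
fing-1-10 [646. 326.]
fing-1-10.04 [650. 255.]
fing-110 [610. 368.]
fing-110.04 [614. 295.]
fing1-10 [610. 316.]
fing1-10.04 [613. 245.]
fing110 [574. 357.]
fing110.04 [577. 286.]
(array([ 0.45931422, -0.02172836,  0.21048187]), array([ 0.23006119,  0.11145475, -0.96709118])) 3.35
tcp wrist px (np.float64(269.3120476971506), np.float64(243.36698398266634))
rearL (np.float64(336.77398304199085), np.float64(202.38512772050106))
rearR (np.float64(203.20837181024385), np.float64(202.49451017982892))
stepL (np.float64(331.97019495242864), np.float64(278.49331217838005))
```

View pics/w3.png

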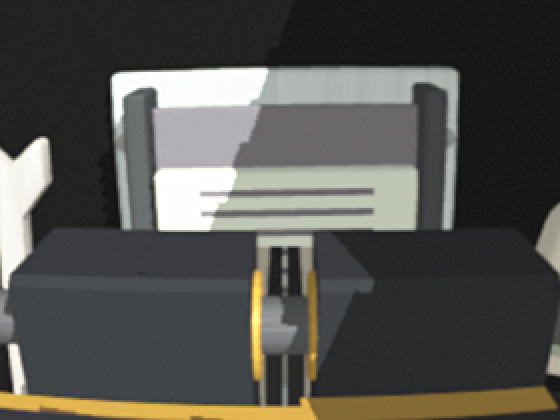

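The wrist view shows the tip central over the ledge. In the scene view the tip bottom is near (620,305), above its predicted spot. With zero force as well, the tip has evidently not touched yet. I'll go down gently, watching the force.

Emit:
step_arm([
  [0, 0, -0.001, 0, 0],
  [0, 0, -0.003, 0, 0],
  [0, 0, -0.005, 0, 0],
  [0, 0, -0.006, 0, 0],
  [0, 0, -0.006, 0, 0],
])

```text
t: 3.9
eef_pos: [0.5239, 0.0005, 0.0219]
ee_rot: [3.142, -0.0, -2.786]
force: [0.9, -0.8, 0.4]
width: 0.0004
gripper_force: 0.0
```

```bash
python3 - <<'E'
from h import *
b=load('scene'); w=load('wrist')
F=210/np.tan(np.radians(w['vfov'])/2)
def wray(uv):
    d=np.array([uv[0]-w['cx'],uv[1]-w['cy']]);r=np.hypot(*d);th=r/F
    R=cv2.Rodrigues(np.array(w['rvec'],float))[0]
    return -R.T@np.array(w['tvec']).ravel(), R.T@np.array([*(np.sin(th)*d/r),np.cos(th)])
for wu,su in(((272,238),(323,201)),((272,240),(326,201)),((272,236),(330,200))):
    c1,d1=ray(b,su);c2,d2=wray(wu)
    k=np.linalg.lstsq(np.c_[d1,-d2],c2-c1,rcond=None)[0]
    print(c1+k[0]*d1,c2+k[1]*d2)
n=grab('scene'); c=n['color'][140:260,200:360]
cv2.imwrite('pics/s4.png',(255*(cv2.resize(c,(800,600),interpolation=cv2.INTER_NEAREST)/255.)**.6).astype('uint8'))
E
```

```text
[0.52052901 0.00240967 0.05132077] [ 0.51362141 -0.00160508  0.04850601]
[ 0.5142687  -0.00119008  0.05271998] [ 0.51336454 -0.0016999   0.05234637]
[ 0.50556225 -0.00526213  0.05781347] [ 0.50905393 -0.00329787  0.05920081]
```

View pics/s4.png

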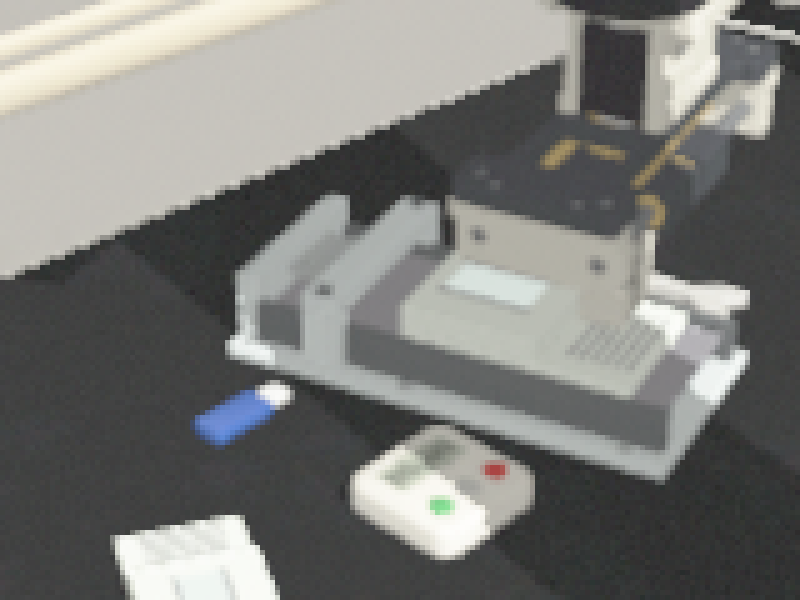

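The grip lines are still mostly uncovered and the gripper's lower edge is at (640,322). The gripper stands roughly 20 mm higher than its reported pose implies, so I'll rely on contact force and keep going down in small steps.

Emit:
step_arm([
  [0, 0, -0.002, 0, 0],
  [0, 0, -0.004, 0, 0],
  [0, 0, -0.005, 0, 0],
  [0, 0, -0.005, 0, 0],
])

```text
t: 4.35
eef_pos: [0.5239, 0.0005, 0.0169]
ee_rot: [3.142, -0.0, -2.786]
force: [0.0, 0.1, -0.0]
width: 0.0002
gripper_force: 0.0
```

Emit:
step_arm([
  [0, 0, -0.002, 0, 0],
  [0, 0, -0.003, 0, 0],
  [0, 0, -0.004, 0, 0],
  [0, 0, -0.004, 0, 0],
])

```text
t: 4.75
eef_pos: [0.5239, 0.0005, 0.013]
ee_rot: [3.142, -0.0, -2.786]
force: [-0.3, 0.4, 0.8]
width: 0.0007
gripper_force: 0.0
```

Emit:
step_arm([
  [0, 0, -0.002, 0, 0],
  [0, 0, -0.003, 0, 0],
  [0, 0, -0.004, 0, 0],
  [0, 0, -0.004, 0, 0],
])

```text
t: 5.15
eef_pos: [0.524, 0.0005, 0.009]
ee_rot: [-3.142, -0.0, -2.786]
force: [-0.8, -0.7, -0.4]
width: 0.0005
gripper_force: 0.0
```

```bash
python3 - <<'E'
from h import *
old=load('scene'); n=arm.grab_frame('scene')   # old = frame of the s4 view
def track(name,x0,y0,w,h):
    t=old['color'][y0:y0+h,x0:x0+w]
    T=cv2.resize(t,None,fx=8,fy=8,interpolation=cv2.INTER_CUBIC);N=cv2.resize(n['color'][y0-8:y0+h+8,x0-8:x0+w+8],None,fx=8,fy=8,interpolation=cv2.INTER_CUBIC)
    r=cv2.matchTemplate(N,T,cv2.TM_CCOEFF_NORMED);_,m,_,l=cv2.minMaxLoc(r);print(name,m,l[0]/8-8,l[1]/8-8)
track('cassette side L',278,197,24,14); track('cassette rearL',318,208,18,12); track('dock',320,225,16,12); track('window',287,192,24,10)
s=arm.get_state();print(s['joint_efforts'],s['force'],s['moment'])
c=n['color'][140:260,200:360]
cv2.imwrite('pics/s5.png',(255*(cv2.resize(c,(800,600),interpolation=cv2.INTER_CUBIC)/255.)**.6).astype('uint8'))
E
```

```text
cassette side L 0.959722101688385 -0.125 0.125
cassette rearL 0.988054633140564 -0.125 0.0
dock 0.999392569065094 0.0 0.0
window 0.5600519180297852 0.875 -6.5
[ 1.03511004e-03 -4.60325718e+01  1.97534484e+01  4.70888972e+00
 -6.51051477e-02  3.23705854e-05] [ 0.33376565 -0.99997084 -0.32820297] [ 0.01349881  0.00327337 -0.04149053]
```

View pics/s5.png

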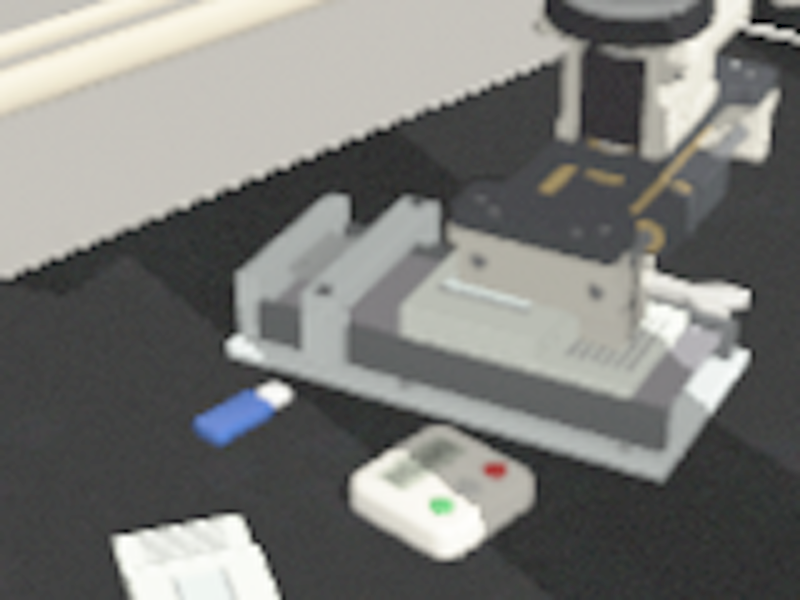

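```bash
python3 - <<'E'
from h import *
import cv2
w=load('wrist')
# s3 scene camera is static, so reuse calibration from the later pickle
b=load('scene')
F=210/np.tan(np.radians(w['vfov'])/2)
def wray(uv):
    d=np.array([uv[0]-w['cx'],uv[1]-w['cy']]);r=np.hypot(*d);th=r/F
    R=cv2.Rodrigues(np.array(w['rvec'],float))[0]
    return -R.T@np.array(w['tvec']).ravel(), R.T@np.array([*(np.sin(th)*d/r),np.cos(th)])
for wu,su in(((400,236),(328,201)),((410,260),(328,201)),((408,260),(328,187)),((400,236),(328,187))):
    c1,d1=ray(b,su);c2,d2=wray(wu)
    k=np.linalg.lstsq(np.c_[d1,-d2],c2-c1,rcond=None)[0]
    print(wu,su,(c1+k[0]*d1).round(4),(c2+k[1]*d2).round(4))
# where the wrist rays stand at several heights
for wu in ((400,236),(272,238),(272,300),(192,236)):
    c,d=wray(wu); print(wu,[(c+d*(z-c[2])/d[2]).round(3).tolist() for z in(.03,.05,.08,.11)])
n=arm.grab_frame('wrist')
def edge(f):
    g=cv2.cvtColor(f['color'],cv2.COLOR_BGR2GRAY)[:,240:243].mean(1); print(np.round(g[180:245]).astype(int).tolist())
edge(w);edge(n)
E
```

```text
(400, 236) (328, 201) [0.4729 0.038  0.0879] [0.4807 0.042  0.0916]
(410, 260) (328, 201) [0.4709 0.0401 0.0897] [0.4872 0.0475 0.0983]
(408, 260) (328, 187) [0.48   0.0327 0.1184] [0.4821 0.0337 0.1195]
(400, 236) (328, 187) [0.481  0.0317 0.1176] [0.4764 0.0292 0.1154]
(400, 236) [[0.492, 0.075, 0.03], [0.488, 0.064, 0.05], [0.483, 0.048, 0.08], [0.477, 0.032, 0.11]]
(272, 238) [[0.52, 0.001, 0.03], [0.513, -0.002, 0.05], [0.503, -0.006, 0.08], [0.493, -0.009, 0.11]]
(272, 300) [[0.559, 0.015, 0.03], [0.548, 0.011, 0.05], [0.532, 0.005, 0.08], [0.515, -0.001, 0.11]]
(192, 236) [[0.536, -0.045, 0.03], [0.527, -0.042, 0.05], [0.515, -0.038, 0.08], [0.502, -0.034, 0.11]]
[176, 177, 177, 176, 177, 176, 177, 177, 177, 177, 176, 177, 177, 177, 176, 177, 178, 176, 177, 177, 177, 175, 175, 208, 249, 254, 255, 255, 255, 254, 254, 254, 255, 255, 255, 227, 170, 178, 236, 255, 255, 225, 191, 195, 187, 137, 101, 102, 139, 188, 197, 195, 194, 198, 183, 102, 54, 58, 60, 60, 60, 60, 60, 60, 60]
[183, 178, 175, 175, 175, 175, 175, 175, 175, 175, 175, 175, 175, 176, 175, 175, 175, 175, 175, 176, 175, 175, 175, 176, 175, 175, 175, 175, 175, 175, 173, 176, 216, 250, 253, 254, 255, 255, 255, 254, 254, 254, 254, 255, 255, 247, 189, 166, 193, 248, 255, 255, 255, 255, 255, 178, 52, 54, 59, 61, 60, 61, 60, 60, 61]
```

Triangulating gives the gripper body at its nominal height, about 63 mm above the reported TCP, so the pose is right. The closed tips just end higher than claimed. The body still clears the bridge, so I'll continue down on force.

Emit:
step_arm([
  [0, 0, -0.001, 0, 0],
  [0, 0, -0.002, 0, 0],
  [0, 0, -0.003, 0, 0],
  [0, 0, -0.003, 0, 0],
])

```text
t: 5.65
eef_pos: [0.5241, 0.0005, 0.0063]
ee_rot: [-3.142, 0.0, -2.786]
force: [-0.2, -0.1, 4.2]
width: 0.0006
gripper_force: 2.1
```

Emit:
step_arm([
  [0, 0, -0.001, 0, 0],
  [0, 0, -0.003, 0, 0],
  [0, 0, -0.005, 0, 0],
  [0, 0, -0.007, 0, 0],
  [0, 0, -0.007, 0, 0],
])

```text
t: 6.15
eef_pos: [0.5242, 0.0005, -0.0007]
ee_rot: [-3.141, 0.0, -2.786]
force: [-2.5, -0.1, 8.6]
width: 0.0003
gripper_force: 4.1
```

Emit:
step_arm([
  [0, 0, -0.001, 0, 0],
  [0, 0, -0.002, 0, 0],
  [0, 0, -0.002, 0, 0],
  [0.002, 0.0008, -0.002, 0, 0],
  [0.0047, 0.0018, -0.002, 0, 0],
  [0.0075, 0.0028, -0.002, 0, 0],
  [0.0103, 0.0039, -0.002, 0, 0],
  [0.0131, 0.0049, -0.002, 0, 0],
  [0.0159, 0.006, -0.002, 0, 0],
  [0.0187, 0.007, -0.002, 0, 0],
  [0.0187, 0.007, -0.002, 0, 0],
])

```text
t: 7.25
eef_pos: [0.5418, 0.0069, -0.0028]
ee_rot: [-3.141, -0.002, -2.786]
force: [-4.0, -1.2, 8.8]
width: 0.0006
gripper_force: 4.8
```

```bash
cat > tr.py <<'E'
from h import *
n=arm.grab_frame('top'); s=arm.get_state()
g=cv2.cvtColor(n['color'],cv2.COLOR_BGR2GRAY)
t=np.radians(20.5);ex=np.array([np.cos(t),np.sin(t)]);ey=np.array([-ex[1],ex[0]]);o=np.array([.5837,.0232])
for y in(-.025,.0,.025):
    xs=np.arange(-.12,.06,.006)
    print(y,[int(cv2.getRectSubPix(g,(1,1),tuple(map(float,proj(n,[*(o+x*ex+y*ey),.036]))))[0,0]) for x in xs])
d=s['eef_pos'][:2]-o;print('tcp dock',d@ex,d@ey,s['eef_pos'][2],s['force'],s['t'])
print('force along/across',s['force'][:2]@ex,s['force'][:2]@ey)
E
python3 tr.py
```

```text
-0.025 [50, 54, 60, 56, 43, 41, 43, 43, 45, 51, 77, 58, 44, 43, 42, 41, 39, 47, 61, 59, 51, 48, 49, 123, 166, 166, 166, 166, 145, 95]
0.0 [52, 53, 54, 55, 55, 55, 55, 54, 53, 53, 52, 52, 52, 53, 54, 54, 55, 54, 54, 54, 52, 51, 51, 190, 219, 219, 212, 167, 143, 97]
0.025 [52, 53, 54, 55, 55, 56, 57, 58, 60, 61, 63, 62, 59, 57, 57, 55, 55, 54, 53, 54, 52, 51, 52, 147, 168, 168, 167, 167, 135, 101]
tcp dock -0.04487992889922212 -0.0005712418801622014 -0.002731614211201161 [-3.97611259 -1.65194184  9.39271704] 7.3
force along/across -4.302836312440469 -0.15486399696395647
```

Emit:
step_arm([
  [0.0019, 0.0007, 0, 0, 0],
  [0.0047, 0.0018, 0, 0, 0],
  [0.0075, 0.0028, 0, 0, 0],
  [0.0103, 0.0039, 0, 0, 0],
  [0.0131, 0.0049, 0, 0, 0],
  [0.0159, 0.006, 0, 0, 0],
  [0.0187, 0.007, 0, 0, 0],
  [0.0215, 0.0081, 0, 0, 0],
  [0.0243, 0.0091, 0, 0, 0],
  [0.0243, 0.0091, 0, 0, 0],
])

```text
t: 8.3
eef_pos: [0.5662, 0.016, -0.0027]
ee_rot: [-3.141, -0.002, -2.786]
force: [-4.7, -1.9, 9.5]
width: 0.0004
gripper_force: 4.8
```

```bash
python3 tr.py; python3 - <<'E'
from h import *
n=arm.grab_frame('scene')
c=n['color'][140:260,200:360]
cv2.imwrite('pics/s6.png',(255*(cv2.resize(c,(800,600),interpolation=cv2.INTER_CUBIC)/255.)**.6).astype('uint8'))
E
```

```text
-0.025 [27, 177, 238, 156, 151, 142, 52, 50, 50, 57, 61, 52, 42, 42, 43, 44, 45, 62, 78, 48, 43, 42, 42, 41, 40, 54, 62, 81, 55, 51]
0.0 [28, 190, 238, 154, 151, 131, 52, 52, 54, 54, 55, 56, 56, 56, 56, 54, 54, 52, 53, 52, 52, 54, 54, 55, 55, 54, 54, 52, 52, 51]
0.025 [20, 112, 151, 92, 91, 80, 51, 52, 53, 54, 55, 54, 56, 57, 58, 60, 61, 63, 63, 61, 58, 56, 56, 56, 55, 53, 53, 52, 51, 53]
tcp dock -0.018861558500458005 -0.000582948908000736 -0.0026785136338560583 [-4.47811282 -1.70015993  9.68936263] 8.35
force along/across -4.789932293676062 -0.024224364690340654
```

View pics/s6.png

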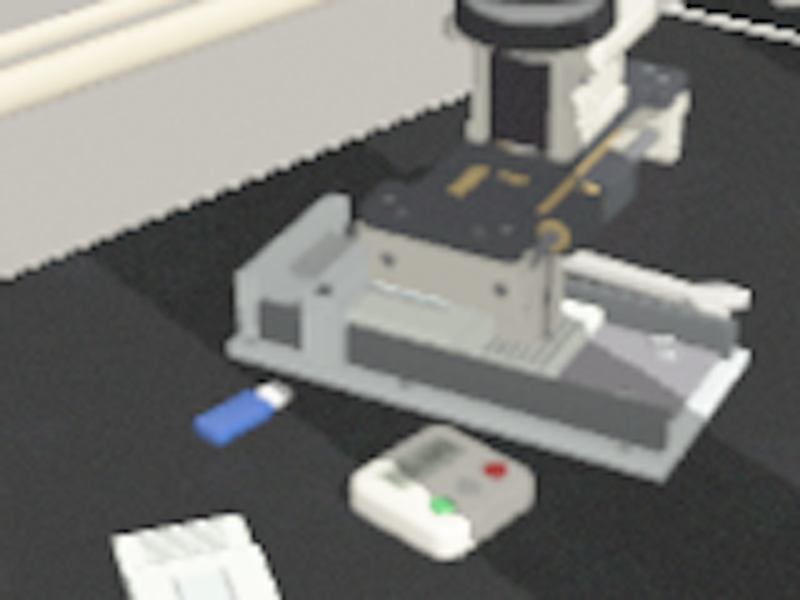

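The cassette has travelled with the fingertips: its rear-left corner is now near (572,375) and its front is at the bridge's front edge (350,330). The force is steady, so I'll continue.

Emit:
step_arm([
  [0.0019, 0.0007, 0, 0, 0],
  [0.0047, 0.0018, 0, 0, 0],
  [0.0075, 0.0028, 0, 0, 0],
  [0.0103, 0.0039, 0, 0, 0],
  [0.0131, 0.0049, 0, 0, 0],
  [0.0159, 0.006, 0, 0, 0],
  [0.0187, 0.007, 0, 0, 0],
  [0.0187, 0.007, 0, 0, 0],
])

```text
t: 9.2
eef_pos: [0.5849, 0.023, -0.0027]
ee_rot: [-3.141, -0.002, -2.786]
force: [-3.7, -1.5, 9.2]
width: 0.0003
gripper_force: 4.8
```

```bash
cat > tr2.py <<'E'
from h import *
# rear edge of the ledge from the wrist view (fisheye), on z of the pressed ledge
w=arm.grab_frame('wrist'); s=arm.get_state()
F=210/np.tan(np.radians(w['vfov'])/2)
R=cv2.Rodrigues(np.array(w['rvec'],float))[0]; c=-R.T@np.array(w['tvec']).ravel()
t=np.radians(20.5);ex=np.array([np.cos(t),np.sin(t)]);o=np.array([.5837,.0232])
g=cv2.cvtColor(w['color'],cv2.COLOR_BGR2GRAY).astype(float)
for u in(225,245,300,315):
    col=g[120:236,u-1:u+2].mean(1); d=np.diff(cv2.GaussianBlur(col,(1,5),0).ravel())
    out=[]
    for v in [120+i+.5 for i in range(1,len(d)-1) if d[i]>12 and d[i]>=d[i-1] and d[i]>d[i+1]]:
        e=np.array([u-w['cx'],v-w['cy']]);r=np.hypot(*e);th=r/F
        k=R.T@np.array([*(np.sin(th)*e/r),np.cos(th)]);p=c+k*(.023-c[2])/k[2]; out.append((v,round((p[:2]-o)@ex,4)))
    print(u,out)
d=s['eef_pos'][:2]-o;print('tcp dock',d@ex,s['eef_pos'][2],'F',s['force'][:2]@ex,s['force'],s['t'])
E
python3 tr2.py
```

```text
225 [(212.5, np.float64(-0.0249)), (228.5, np.float64(-0.0165))]
245 [(212.5, np.float64(-0.0249)), (228.5, np.float64(-0.0165))]
300 [(211.5, np.float64(-0.0253)), (227.5, np.float64(-0.017))]
315 [(210.5, np.float64(-0.0258)), (227.5, np.float64(-0.0169))]
tcp dock 0.0011511161566213398 -0.002634943927089732 F -4.456704032034703 [-4.01684119 -1.98236999  9.34179038] 9.25
```

Emit:
step_arm([
  [0.0019, 0.0007, 0, 0, 0],
  [0.0038, 0.0014, 0, 0, 0],
  [0.0056, 0.0021, 0, 0, 0],
  [0.0075, 0.0028, 0, 0, 0],
  [0.0094, 0.0035, 0, 0, 0],
  [0.0112, 0.0042, 0, 0, 0],
  [0.0131, 0.0049, 0, 0, 0],
  [0.0131, 0.0049, 0, 0, 0],
])

```text
t: 10.05
eef_pos: [0.5971, 0.0275, -0.0029]
ee_rot: [-3.141, -0.004, -2.786]
force: [-6.2, -3.3, 9.3]
width: 0.0002
gripper_force: 5.0
```

```bash
python3 tr2.py
```

```text
225 [(207.5, np.float64(-0.0146)), (224.5, np.float64(-0.0057))]
245 [(207.5, np.float64(-0.0146)), (223.5, np.float64(-0.0063))]
300 [(206.5, np.float64(-0.015)), (222.5, np.float64(-0.0067))]
315 [(206.5, np.float64(-0.015)), (222.5, np.float64(-0.0067))]
tcp dock 0.014011383177355547 -0.002904234344495063 F -6.436925961186405 [-5.78275714 -2.91363983  9.91772279] 10.1
```

Emit:
step_arm([
  [0.0019, 0.0007, 0, 0, 0],
  [0.0038, 0.0014, 0, 0, 0],
  [0.0056, 0.0021, 0, 0, 0],
  [0.0065, 0.0024, 0, 0, 0],
  [0.0065, 0.0024, 0, 0, 0],
])

```text
t: 10.6
eef_pos: [0.6035, 0.0298, -0.0029]
ee_rot: [-3.141, -0.004, -2.786]
force: [-5.7, -1.9, 10.0]
width: 0.0004
gripper_force: 4.9
```

```bash
python3 tr2.py
```

```text
225 [(195.5, np.float64(-0.0139)), (211.5, np.float64(-0.0057)), (222.5, np.float64(0.0))]
245 [(194.5, np.float64(-0.0144)), (211.5, np.float64(-0.0057)), (222.5, np.float64(0.0))]
300 [(193.5, np.float64(-0.0148)), (210.5, np.float64(-0.0062)), (221.5, np.float64(-0.0004)), (232.5, np.float64(0.0054))]
315 [(193.5, np.float64(-0.0148)), (209.5, np.float64(-0.0066)), (221.5, np.float64(-0.0004)), (231.5, np.float64(0.0049))]
tcp dock 0.020839206346380673 -0.0028959193416344467 F -6.991834832603197 [-6.31189258 -3.08291785 10.14115654] 10.65
```

Emit:
step_arm([
  [0.001, 0.0004, 0, 0, 0],
  [0.0019, 0.0007, 0, 0, 0],
  [0.0028, 0.001, 0, 0, 0],
  [0.0038, 0.0014, 0, 0, 0],
  [0.0038, 0.0014, 0, 0, 0],
])

```text
t: 11.15
eef_pos: [0.6062, 0.0309, -0.0031]
ee_rot: [-3.142, -0.006, -2.786]
force: [-8.8, -2.0, 11.2]
width: 0.0003
gripper_force: 6.6
```

Emit:
step_arm([
  [-0.0009, -0.0003, 0, 0, 0],
  [-0.0009, -0.0003, 0.003, 0, 0],
  [-0.0009, -0.0003, 0.008, 0, 0],
  [-0.0009, -0.0003, 0.018, 0, 0],
  [-0.0009, -0.0003, 0.04, 0, 0],
  [-0.005, -0.002, 0.07, 0, 0],
  [-0.02, -0.02, 0.1, 0, 0],
  [-0.04, -0.06, 0.13, 0, 0],
  [-0.06, -0.1, 0.15, 0, 0],
  [-0.08, -0.14, 0.16, 0, 0],
  [-0.09, -0.18, 0.17, 0, 0],
  [-0.1, -0.2, 0.17, 0, 0],
  [-0.1, -0.2, 0.17, 0, 0],
])

```text
t: 12.45
eef_pos: [0.5091, -0.1697, 0.1688]
ee_rot: [-3.14, 0.003, -2.789]
force: [0.3, 0.8, -0.6]
width: 0.0007
gripper_force: 0.0
```

```bash
python3 - <<'E'
from h import *
n=arm.grab_frame('top'); s=arm.get_state();print(s['eef_pos'],s['force'],s['t'])
g=cv2.cvtColor(n['color'],cv2.COLOR_BGR2GRAY)
t=np.radians(20.5);ex=np.array([np.cos(t),np.sin(t)]);ey=np.array([-ex[1],ex[0]]);o=np.array([.5837,.0232])
xs=np.arange(-.04,.12,.003);print(xs.round(3).tolist())
for y in(-.03,0,.03):
    print(y,[int(cv2.getRectSubPix(g,(1,1),tuple(map(float,proj(n,[*(o+x*ex+y*ey),.026]))))[0,0]) for x in xs])
# same bystander positions?
a=load('top'); b=n['color']
d=cv2.absdiff(a['color'],b).max(2)
for nm,(x,y) in dict(timer=(279,239),usb=(269,182),beaker=(164,274),decoy=(220,228)).items(): print(nm,np.median(d[y-12:y+12,x-12:x+12]),d[y-12:y+12,x-12:x+12].max())
E
```

```text
[ 0.50964328 -0.16868214  0.1684437 ] [ 0.03130704 -0.24686297  0.62136541] 12.5
[-0.04, -0.037, -0.034, -0.031, -0.028, -0.025, -0.022, -0.019, -0.016, -0.013, -0.01, -0.007, -0.004, -0.001, 0.002, 0.005, 0.008, 0.011, 0.014, 0.017, 0.02, 0.023, 0.026, 0.029, 0.032, 0.035, 0.038, 0.041, 0.044, 0.047, 0.05, 0.053, 0.056, 0.059, 0.062, 0.065, 0.068, 0.071, 0.074, 0.077, 0.08, 0.083, 0.086, 0.089, 0.092, 0.095, 0.098, 0.101, 0.104, 0.107, 0.11, 0.113, 0.116, 0.119]
-0.03 [56, 56, 55, 55, 54, 53, 53, 58, 96, 156, 177, 177, 177, 177, 177, 177, 177, 177, 177, 177, 177, 177, 177, 177, 173, 169, 176, 177, 177, 177, 177, 176, 166, 162, 169, 167, 167, 167, 164, 163, 168, 175, 176, 176, 176, 175, 176, 176, 173, 159, 158, 165, 162, 140]
0 [59, 57, 56, 55, 56, 55, 55, 55, 54, 53, 61, 105, 142, 154, 152, 152, 153, 155, 153, 154, 156, 158, 176, 177, 173, 170, 176, 177, 177, 182, 211, 224, 203, 171, 171, 167, 167, 167, 164, 149, 123, 120, 121, 121, 122, 120, 115, 120, 147, 195, 238, 246, 245, 210]
0.03 [66, 65, 63, 61, 59, 58, 57, 56, 55, 54, 54, 54, 53, 72, 130, 173, 179, 179, 179, 178, 178, 178, 179, 178, 172, 171, 178, 179, 179, 184, 200, 220, 236, 245, 249, 248, 249, 248, 246, 223, 183, 195, 239, 252, 252, 252, 252, 252, 250, 240, 247, 248, 245, 202]
timer 15.0 22
usb 5.0 21
beaker 14.0 20
decoy 12.0 21
```

Emit:
step_arm([
  [-0.01, -0.02, 0, 0, 0],
  [-0.02, -0.05, 0.01, 0, 0],
  [-0.03, -0.09, 0.02, 0, 0],
  [-0.05, -0.13, 0.03, 0, 0],
  [-0.07, -0.17, 0.03, 0, 0],
  [-0.08, -0.2, 0.03, 0, 0],
  [-0.09, -0.22, 0.03, 0, 0],
  [-0.09, -0.22, 0.03, 0, 0],
  [-0.09, -0.22, 0.03, 0, 0],
])

```text
t: 13.4
eef_pos: [0.4199, -0.3875, 0.1972]
ee_rot: [-3.141, 0.001, -2.786]
force: [-1.4, 0.9, 0.1]
width: 0.0006
gripper_force: 0.0
```

```bash
python3 - <<'E'
from h import *
n=arm.grab_frame('top'); s=arm.get_state();print(s['eef_pos'],s['force'],s['t'])
g=cv2.cvtColor(n['color'],cv2.COLOR_BGR2GRAY)
t=np.radians(20.5);ex=np.array([np.cos(t),np.sin(t)]);ey=np.array([-ex[1],ex[0]]);o=np.array([.5837,.0232])
xs=np.arange(-.04,.11,.003)
for y in(-.03,0,.03):
    print(y,[int(cv2.getRectSubPix(g,(1,1),tuple(map(float,proj(n,[*(o+x*ex+y*ey),.026]))))[0,0]) for x in xs])
E
```

```text
[ 0.42000915 -0.38709449  0.19725335] [-0.65982916  0.59602158  0.51004363] 13.45
-0.03 [87, 87, 87, 87, 87, 87, 87, 87, 101, 143, 162, 161, 162, 162, 162, 162, 162, 162, 162, 162, 162, 162, 162, 162, 158, 154, 161, 162, 162, 162, 162, 161, 153, 148, 155, 153, 152, 153, 151, 149, 154, 161, 175, 203, 237, 245, 246, 247, 244, 229]
0 [87, 88, 87, 87, 87, 88, 87, 88, 106, 146, 141, 139, 142, 141, 139, 139, 141, 142, 140, 141, 142, 145, 161, 161, 158, 155, 161, 169, 183, 214, 237, 239, 236, 241, 242, 240, 240, 240, 236, 206, 129, 140, 176, 185, 187, 186, 191, 191, 179, 191]
0.03 [88, 89, 88, 88, 88, 87, 87, 89, 111, 153, 164, 163, 163, 164, 171, 206, 232, 242, 248, 248, 248, 248, 248, 247, 246, 248, 248, 248, 248, 248, 248, 247, 242, 243, 242, 240, 241, 240, 237, 209, 167, 178, 228, 246, 247, 247, 247, 247, 241, 229]
```

The rear edge lies square at dock x ≈ -0.015, which is fully home. White shows up to the end stop, and the cassette stayed put after release. Handing in.

```bash
python3 -c "
from station import arm
print(arm.job_done())"
```

```text
the job is handed in; nothing more can be done
None
```

The cassette is home against the end stop and stayed there after I let go; the arm is clear, the job took about 13.5 s of the 48 s limit, and it has been handed in.

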